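# Lift a loaded pallet plate level off its locating pins

### The job

The pallet plate carries two closed boxes of very different weight and hangs level from its pivoting red grip only when that grip has been slid along the bridge to the balance point, which has to be found by feel. Lift the plate straight up off its two locating pins without ever letting it cock over, carry it level to the blue mat, set it down gently in the middle, lengthwise along the mat, and let go. Leave the solder spool, the magnifier and the bottle where they stand.

Things in the scene. Friction and masses are not known exactly. Their poses are not given: they have to be found in the camera images.
- plate: Loose aluminium pallet plate 204 x 120 x 12 mm, origin at the centre of its underside, x along its length. Two closed black boxes alike (83 x 110 x 35 mm) lie loose in it with centres at x = +43 and -43 mm; either may be the heavy one. In all 0.7 to 1.0 kg. Holes of 11.5 mm at (x, y) = (91, 46) and (-91, -46) mm fit over the pins.
- bridge (a point): Middle of the top of the grey bridge (184 x 96 mm) fixed to the plate over the boxes, 61 mm above the plate's underside; axes as the plate. The load's balance point lies on the bridge's centre line (y = 0), 8 to 25 mm to the plus or minus x side of this point, and 33 mm below it. With the grip off balance by e, the hanging plate tilts by about e / 47 mm.
- grip_slide (a joint): Position (m) of the red grip's slide along the bridge: x of the grip's pivot in the plate's frame, 0 = middle, limits -0.042 and 0.042. Slides with about 1.2 N friction and stays where it is left. The pins rub in the plate's holes, so a lifting force reads about 1 N higher after moving up than after moving down.
- grip (a point): On the red hand grip, an upright block 22 x 22 mm from 31 mm below to 19 mm above this point, which is 102 mm above the plate's underside. The grip pivots freely (light centring spring) about the plate's y direction 27 mm below this point, so the plate hangs like a pendulum and tips lengthwise unless the grip stands over the balance point. Its 36 x 36 mm slide's top is 36 mm below this point.
- jig: Fixed steel jig, base 222 x 136 x 10 mm, origin at the centre of its underside, x along its length. The plate lies on two rest bars at x = +91 and -91 mm, 14 mm wide (outer edges at 98 mm), tops at z = 18 mm. Brass pins of 9.8 mm diameter at (x, y) = (91, 46) and (-91, -46) mm, tips at z = 40 mm: the plate is clear once its underside has risen 22 mm.
- mat: Blue set-down mat, fixed, 236 x 150 x 4 mm with a darker plate-sized patch in the middle; origin at the centre of its underside, x along its length, top at z = 4 mm. Either way round is fine.
- solder_spool: Bystander: solder spool with green flanges, 58 mm across, 36 mm high, standing on the bench; origin at the centre of its underside.
- loupe: Bystander: black and clear magnifier, 43 mm across, 40 mm high; origin at the centre of its underside.
- ipa_bottle: Bystander: white bottle with a blue cap, 60 mm across, 146 mm high; origin at the centre of its underside.

How it is judged (in metres and radians):
On the way:
1. the plate is lifted straight up, clear of the pins, above the jig (z of plate in the frame of jig above 0.041 m and horizontal distance between plate and jig below 0.03 m), for 0.1 s.
At the end, for the whole second after the job is handed in: The plate lies flat and at rest on the blue mat, its middle within 25 mm of the mat's middle and its length along the mat's length (either way round) within 0.2 rad (horizontal distance between plate and mat below 0.025 m and angle between the x axis of plate and the x axis of mat, either way round below 0.2 rad and height (world z) of plate below 0.008 m and angle between plate's own z axis and vertical below 0.04 rad and linear speed of plate below 0.02 m/s); the robot touches nothing.
It fails at once if the plate is cocked or tipped by more than 0.12 rad (7 degrees) from level, on the pins or in the air (angle between plate's own z axis and vertical above 0.12 rad).
It fails at once if the plate is dropped or banged onto the mat (faster than 0.3 m/s within 30 mm of the bench, over the mat) (linear speed of plate above 0.3 m/s and height (world z) of plate below 0.03 m and horizontal distance between plate and mat below 0.06 m).
It fails at once if the solder spool, magnifier or bottle is shifted by more than 30 mm (distance of any of solder_spool, loupe, ipa_bottle from where it was at the start of the episode above 0.03 m).
It also fails if it takes over 66 s, if anything falls off the work surface, if the arm or the gripper's body presses on something with over 40 N, if the wrist force passes 120 N, or if a joint passes its speed limit or range.

### The arm

A 7-joint arm with a two-finger parallel gripper is mounted at the origin on the work surface; the furniture and walls round the work are solid. World frame = base frame: x ahead of the robot, y to its left, z up, the work surface at z = 0. Lengths are in m, angles in degrees, forces in N, time in s.
With the tool pointing down it reaches from about 0.4 to 0.9 m from the base axis. Payload 5.5 kg.
Tool frame: the origin (TCP) lies on the centre line of the jaws, within the pads' length; the fingertips stand 22 mm ahead of it and the grasp point (between the pads) lies 3 mm ahead of it; z points along the fingers, y is the line along which they close (so a half turn about z gives the same grasp; the last joint's range is limited). The gripper opens to 92 mm and grips with 3 to 60 N. Pads are 19 mm wide; open, the fingers measure 130 mm over their backs; the gripper's body (75 mm by 190 mm) begins 47 mm behind the grasp point.
Start: joints at [79.939, 28.699, -24.465, 88.831, 12.651, 65.22, -12.049], TCP at [0.276, -0.588, 0.249] pointing down, gripper open.
Joint ranges: [-164.97, 164.97], [-17.58, 116.51], [-87.97, 89.64], [11.32, 138.91], [-80.73, 260.73], [10.89, 115.49], [-147.41, 147.41]. Speed limits (degrees/s): [147.25, 147.25, 180, 180, 180, 180, 180].

### API

Orientations are given as a 3x3 rotation matrix whose columns are the frame's x, y, z axes.
In Python, from cell import arm gives the robot as it stands. Calls block until the motion is done:
- arm.move_to(position, orientation): joint-space move of the TCP to a pose.
- arm.movel(position, v=0.15, ori=None, max_force=None): straight line of the TCP; ori=None keeps the orientation; v is the mean speed in m/s. With max_force (N) it stops when the force on the tool has changed by that much, and returns True; else False.
- arm.move_joints(angles): joint-space move.
- arm.open() and arm.close_gripper(): open the fingers fully, or close them until they stop; the grip force is fixed at half the most.
- arm.sleep(seconds).
- arm.inverse_kinematics(position, orientation): joint angles nearest the present ones, or None.
- arm.sense(): the state.
- arm.snapshot(name): name is "scene" or "side" or "wrist"; returns (picture, depth): 384x512x3 uint8, red, green, blue; 384x512 float32, m along the optical axis (not along the pixel's ray), 0 where there is no reading.
- arm.get_calibration(name): a dict with "fx", "fy", "cx", "cy" (pixels), "k1" (the pictures are not rectified: a ray, as slopes to the right and down, at radius r is drawn at 1 + k1 r^2 times it, then the intrinsics apply), "extrinsics" (4x4, takes a point from camera to world coordinates); the wrist camera has in their place "hand_eye" (4x4, takes a point from camera to tool coordinates, whose origin is the TCP and whose axes are the flange's). Camera axes: x right, y up, looking along -z (the intrinsics and any distortion apply to the point x, -y, -z); pixel columns grow to the right and rows downward; lengths in m; the calibration is good to about 2 mm. A picture is of the moment at which its call begins: read the wrist's pose just before it. get_calibration takes no time and is no camera call.
A pose or a line that the arm cannot do raises arm.PlanningError and nothing moves.
- arm.close_job(): hands the job in; it is judged then, once.
Trained networks look in the newest picture that a camera, given by its name, has taken for a name from the list of things; names that differ only in an ending like _2 or _b are one class to them, and where a whole thing is asked for, a point or a joint stands for the part that bears it (a point fixed in the world has none). Each returns a list of dicts, best first, with "p" (0 to 1); they miss things now and then, are a little off and sometimes report something else, mostly with a low value. They report only what shows in the picture. A call takes as long as a camera call.
- arm.search_frame(camera, target): "box" ([left, top, right, bottom] as shares, 0 to 1, of the picture: columns of its width, rows of its height, round what is visible of it).
- arm.outline_of(camera, target): "region" (384x512 bool, what is visible of it) and "box" ([left, top, right, bottom] as shares, 0 to 1, of the picture: columns of its width, rows of its height, round what is visible of it).
- arm.mark_of(camera, target): "xy" ([column, row] as shares, 0 to 1, of the picture: columns of its width, rows of its height: a listed point, or the origin of a listed thing).
The state is a dict: "time_s": time; "joint_pos": joint angles; "joint_velocities": joint speeds; "joint_efforts": joint torques, N m; "eef_pos": TCP position; "tool_rot": TCP orientation; "wrist_force": force on the tool from outside, world axes, zero at the start; "moment": the same for the moment, N m; "finger_gap": finger opening in m; "grasp_force": force on a finger pad.
Only numpy, scipy, OpenCV 4.12 (cv2) and the standard library are available. Lean on these libraries where they do the work, as an engineer would, in place of code of your own. Each camera call takes 0.05 s, during which the arm holds its last target. There are 200 camera calls.

## Working session

There is one attempt and no reset: what is moved stays moved. The work goes in short steps, each a Python script; the robot and the scene stay as the last script left them, time stands still between calls to the robot, and variables do not carry over. Pictures are saved under pics/ and viewed, at most 10 in all, crops included, and the job is handed in when it is done.

```bash
mkdir -p pics; cat > h.py <<'E'
import numpy as np, cv2
from cell import arm
def cam(name):
    c=arm.get_calibration(name)
    if 'extrinsics' in c: return c,np.array(c['extrinsics'])
    s=arm.sense();T=np.eye(4);T[:3,:3]=s['tool_rot'];T[:3,3]=s['eef_pos']
    return c,T@np.array(c['hand_eye'])
def rays(c,px):
    px=np.asarray(px,float).reshape(-1,2)
    d=np.c_[(px[:,0]-c['cx'])/c['fx'],(px[:,1]-c['cy'])/c['fy']]
    u=d.copy()
    for _ in range(20): u=d/(1+c['k1']*(u**2).sum(1))[:,None]
    return np.c_[u[:,0],-u[:,1],-np.ones(len(u))]
def onplane(c,E,px,z):
    r=rays(c,px)@E[:3,:3].T; o=E[:3,3]
    return o+r*((z-o[2])/r[:,2])[:,None]
def cloud(c,E,px,depth):
    px=np.asarray(px).reshape(-1,2); d=depth[px[:,1].astype(int),px[:,0].astype(int)]
    ok=d>0
    return (rays(c,px[ok])*d[ok][:,None])@E[:3,:3].T+E[:3,3]
def regcloud(c,E,m,depth):
    r,q=np.nonzero(m); return cloud(c,E,np.c_[q,r],depth)
E
cat > a.py <<'E'
from h import *
out=[]
for n in ('scene','side'):
    c,E=cam(n); im,d=arm.snapshot(n); out.append(im)
    print(n,E[:3,3].round(3))
    for t in ('plate','grip','bridge','jig','mat','solder_spool','loupe','ipa_bottle'):
        m=arm.outline_of(n,t) if t not in('grip','bridge') else []
        k=arm.mark_of(n,t)
        s=t
        if m:
            P=regcloud(c,E,m[0]['region'],d)
            s+=' p%.2f n%d med %s lo %s hi %s'%(m[0]['p'],len(P),np.median(P,0).round(3),np.percentile(P,3,0).round(3),np.percentile(P,97,0).round(3))
            if t in('mat','jig','plate'):
                z={'mat':.004,'jig':.01,'plate':.079}[t]
                Q=P[abs(P[:,2]-z)<.006]
                if len(Q)>20:
                    s+=' RECT%s'%(cv2.minAreaRect((Q[:,:2]*1000).astype(np.float32)),)
        if k:
            xy=np.array(k[0]['xy'])*[512,384]
            z={'grip':.12,'bridge':.079,'plate':.018}.get(t,0)
            s+=' mark p%.2f %s -> %s'%(k[0]['p'],xy.round(),onplane(c,E,xy,z)[0].round(3))
        print(s)
cv2.imwrite('pics/a.png',cv2.vconcat([cv2.resize(o,(512,300)) for o in out])[:,:,::-1] if 0 else cv2.cvtColor(cv2.resize(cv2.hconcat(out),(800,300)),cv2.COLOR_RGB2BGR))
E
python3 a.py
```

```text
scene [ 0.006 -0.62   0.515]
plate p0.66 n2231 med [0.529 0.004 0.076] lo [ 0.462 -0.05   0.019] hi [0.646 0.056 0.124] RECT((563.72998046875, 18.07260513305664), (188.02964782714844, 96.99427032470703), 9.427706718444824) mark p0.60 [283. 195.] -> [0.563 0.019 0.018]
grip mark p0.54 [285. 158.] -> [0.573 0.028 0.12 ]
bridge mark p0.92 [283. 172.] -> [0.571 0.031 0.079]
jig p0.69 n718 med [ 0.492 -0.036  0.008] lo [ 0.447 -0.061  0.   ] hi [0.662 0.056 0.017] RECT((560.875, 17.060226440429688), (221.54808044433594, 134.5443115234375), 9.796893119812012) mark p0.72 [282. 199.] -> [0.569 0.027 0.   ]
mat p0.75 n4498 med [ 0.491 -0.298  0.003] lo [ 0.41  -0.366  0.001] hi [ 0.628 -0.233  0.005] RECT((528.5965576171875, -300.99847412109375), (154.6095733642578, 242.9599151611328), 84.00393676757812) mark p0.78 [368. 272.] -> [ 0.526 -0.305  0.   ]
solder_spool p0.89 n372 med [0.404 0.16  0.027] lo [ 0.385  0.148 -0.   ] hi [0.433 0.192 0.036] mark p0.71 [207. 195.] -> [0.413 0.163 0.   ]
loupe p0.95 n441 med [ 0.365 -0.187  0.036] lo [ 0.354 -0.201  0.003] hi [ 0.39  -0.164  0.041]
ipa_b
[... 563 characters left out ...]
 [ 0.446 -0.059  0.001] hi [0.648 0.07  0.035] RECT((560.3071899414062, 19.91863250732422), (218.12127685546875, 135.3643035888672), 9.721566200256348)
mat p0.97 n3583 med [ 0.543 -0.292  0.005] lo [ 0.434 -0.375  0.001] hi [ 0.638 -0.228  0.01 ] RECT((529.1204223632812, -300.87896728515625), (150.3936767578125, 241.0322723388672), 82.70570373535156) mark p0.80 [349. 198.] -> [ 0.535 -0.31   0.   ]
solder_spool p0.71 n540 med [0.407 0.17  0.035] lo [ 0.386  0.147 -0.   ] hi [0.44  0.2   0.041] mark p0.95 [159. 214.] -> [0.418 0.179 0.   ]
loupe p0.78 n319 med [ 0.369 -0.18   0.038] lo [ 0.354 -0.2    0.001] hi [ 0.392 -0.161  0.043] mark p0.79 [294. 249.] -> [ 0.371 -0.181  0.   ]
ipa_bottle
```

View pics/a.png

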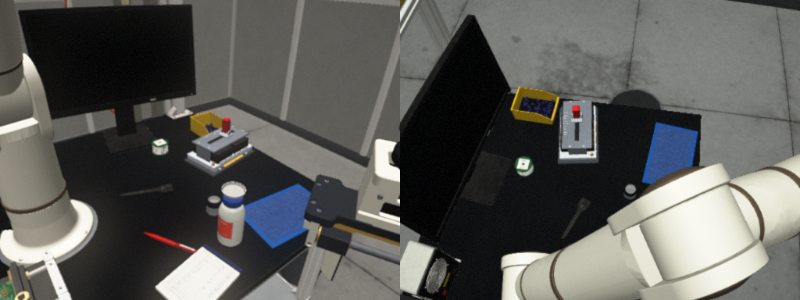

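```bash
cat >> h.py <<'E'
PC=np.array([.5635,.0195]); PY=np.radians(9.8); MC=np.array([.529,-.301]); MY=np.radians(-6.6)
def ori(yaw,flip=False):
    a=yaw+(np.pi if flip else 0); y=np.array([np.cos(a),np.sin(a),0]); z=np.array([0,0,-1.]); return np.c_[np.cross(y,z),y,z]
E
cat > b.py <<'E'
from h import *
for f in (False,True):
    print(f,arm.sense()['joint_pos'] if not f else '',[np.round(q,0) if (q:=arm.inverse_kinematics(np.r_[p,z],ori(a,f))) is not None else None for p,a,z in((PC,PY,.25),(PC,PY,.117),(MC,MY,.2),(MC,MY,.1))])
    q=arm.inverse_kinematics(np.r_[PC,.25],ori(PY,f))
c,E=cam('side'); im,d=arm.snapshot('side')
r,g,b=[im[...,i].astype(int) for i in range(3)]
m=(r>110)&(g<60)&(b<60)
P=regcloud(c,E,m,d); P=P[(np.linalg.norm(P[:,:2]-PC,axis=1)<.12)&(P[:,2]>.06)]
T=P[P[:,2]>.132]
print(len(P),P.min(0),P.max(0),len(T),np.median(T,0) if len(T) else '')
print(arm.sense()['time_s'],arm.sense()['wrist_force'])
E
python3 b.py
```

```text
False [ 79.9392172   28.69987937 -24.4657036   88.82934636  12.64842146
  65.21939581 -12.04956289] [array([ 39.,  28., -58., 101.,  26.,  66., -17.]), array([ 35.,  39., -53., 107.,  38.,  54., -26.]), array([ 57.,  31., -41.,  97.,  23.,  60.,   2.]), array([ 54.,  38., -36., 101.,  28.,  50.,  -2.])]
True  [array([ -52.,   31.,   65.,  104.,  -31.,   66., -147.]), array([ -41.,   37.,   49.,  109.,  -35.,   50., -145.]), array([ -21.,   51.,   78.,  100.,  -53.,   74., -117.]), array([ -20.,   64.,   77.,  103.,  -66.,   73., -110.])]
63 [0.57246146 0.01323732 0.13213981] [0.59464293 0.03355519 0.14299444] 63 [0.58384382 0.02401235 0.13850497]
1.55 [ 0.01761277 -0.30980856 -0.21626328]
```

```bash
cat > c.py <<'E'
from h import *
g=np.array([.5838,.0235])
arm.move_to(np.r_[g,.27],ori(PY))
c,E=cam('wrist'); im,d=arm.snapshot('wrist')
r,gg,b=[im[...,i].astype(int) for i in range(3)]
m=(r>110)&(gg<70)&(b<70)
P=regcloud(c,E,m,d); P=P[np.linalg.norm(P[:,:2]-PC,axis=1)<.12]
T=P[P[:,2]>.13]
print(len(P),len(T),P.min(0),P.max(0))
if len(T): print(cv2.minAreaRect((T[:,:2]*1000).astype(np.float32)),np.median(T,0))
k=arm.outline_of('wrist','plate')
if k:
    P=regcloud(c,E,k[0]['region'],d);Q=P[abs(P[:,2]-.079)<.008]; print(k[0]['p'],cv2.minAreaRect((Q[:,:2]*1000).astype(np.float32)),np.median(Q,0))
s=arm.sense();print(s['time_s'],s['eef_pos'],s['wrist_force'])
cv2.imwrite('pics/c.png',cv2.cvtColor(im,cv2.COLOR_RGB2BGR))
E
python3 c.py
```

```text
392 249 [0.5715413  0.01506419 0.09736322] [0.59378352 0.03789581 0.13981065]
((582.6980590820312, 26.280994415283203), (19.869491577148438, 21.11738395690918), 9.917551040649414) [0.58160193 0.03109307 0.13755209]
0.73 ((561.964599609375, 22.050373077392578), (184.43507385253906, 95.73371124267578), 9.73357105255127) [0.55713617 0.02640388 0.07904731]
4.0833 [0.58395696 0.02220621 0.26984181] [-0.65133565  0.18521367  1.00518557]
```

View pics/c.png

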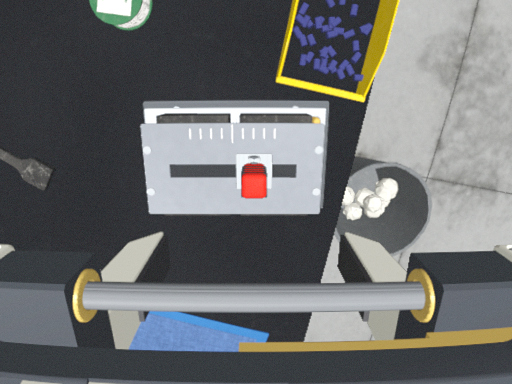

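```bash
cat >> h.py <<'E'
U=np.array([np.cos(PY),np.sin(PY)]); PC=np.array([.563,.0205])
def F(n=8):
    a=[]
    for _ in range(n):
        arm.sleep(.03); a.append(arm.sense()['wrist_force'])
    return np.mean(a,0)
def spos(): return float((np.array(arm.sense()['eef_pos'])[:2]-PC)@U)
def probe(h=.003,n=6):
    p0=np.array(arm.sense()['eef_pos']); f0=F(); up=[];dn=[]
    hs=np.linspace(0,h,n+1)
    for z in hs[1:]:
        arm.movel(p0+[0,0,z],v=.01); up.append((round((arm.sense()['eef_pos'][2]-p0[2])*1e3,2),round(F(5)[2],2)))
    for z in hs[-2::-1]:
        arm.movel(p0+[0,0,z],v=.01); dn.append((round((arm.sense()['eef_pos'][2]-p0[2])*1e3,2),round(F(5)[2],2)))
    print('s',round(spos()*1e3,1),'f0',f0.round(2),'\nup',up,'\ndn',dn,'t',arm.sense()['time_s'])
E
cat > d.py <<'E'
from h import *
arm.movel([.583,.0243,.16],v=.15); print(F())
arm.movel([.583,.0243,.1215],v=.08); print('pre',F())
arm.close_gripper(); s=arm.sense(); print(s['finger_gap'],s['grasp_force'],s['eef_pos'],s['time_s'])
probe()
E
python3 d.py
```

```text
[0.10017132 0.36933392 0.37752405]
pre [ 0.01332748 -0.12963322  0.12776408]
0.0218087531411358 29.995606541633606 [0.58311211 0.02435045 0.1215372 ] 7.2167
s 20.6 f0 [ 0.04  0.31 -0.56] 
up [(np.float64(0.03), np.float64(-4.8)), (np.float64(0.53), np.float64(-7.23)), (np.float64(1.51), np.float64(-7.17)), (np.float64(2.0), np.float64(-7.76)), (np.float64(2.53), np.float64(-7.79)), (np.float64(3.03), np.float64(-7.41))] 
dn [(np.float64(2.5), np.float64(-7.45)), (np.float64(1.97), np.float64(-7.72)), (np.float64(1.44), np.float64(-7.62)), (np.float64(0.97), np.float64(-7.63)), (np.float64(0.48), np.float64(-6.99)), (np.float64(0.06), np.float64(-6.1))] t 12.4833
```

```bash
cat > e.py <<'E'
from h import *
p=np.array([*(PC+U*(-.025)),.1215])
arm.movel([.583,.0243,.121],v=.02); arm.movel(p,v=.04); print(F())
s=arm.sense(); print(s['finger_gap'],s['eef_pos'])
probe(.0032,4)
E
python3 e.py
```

```text
[-1.48471987  2.89282587  1.48266285]
0.02211503066090867 [0.53821285 0.01659118 0.12148753]
s -25.0 f0 [-1.85  3.32  1.69] 
up [(np.float64(0.36), np.float64(-5.51)), (np.float64(1.5), np.float64(-5.87)), (np.float64(2.51), np.float64(-5.08)), (np.float64(3.25), np.float64(-4.92))] 
dn [(np.float64(2.22), np.float64(-4.42)), (np.float64(1.5), np.float64(-3.81)), (np.float64(0.76), np.float64(-4.78)), (np.float64(0.06), np.float64(-3.56))] t 17.8833
```

```bash
cat >> h.py <<'E'
V=np.array([-U[1],U[0]])
def tilt(dz,cams=('wrist','scene','side')):
    o=[]
    for n in cams:
        c,E=cam(n); im,d=arm.snapshot(n)
        P=regcloud(c,E,d>0,d); x=(P[:,:2]-PC)@U; y=(P[:,:2]-PC)@V; z=P[:,2]
        k=(abs(x)<.088)&(abs(y)<.045)&(abs(z-.079-dz)<.013)
        x,y,z=x[k],y[k],z[k]
        if len(x)<60: o.append((n,len(x))); continue
        w=np.ones(len(x),bool)
        for t in (.006,.004,.003,.003):
            A=np.c_[x,y,np.ones(len(x))]; q=np.linalg.lstsq(A[w],z[w],rcond=None)[0]; r=z-A@q; w=abs(r)<t
        o.append((n,int(w.sum()),round(float(np.ptp(x[w]))*1e3),'sx %.4f sy %.4f z0 %.4f'%tuple(q)))
    print(o,'t',arm.sense()['time_s'])
E
cat > f.py <<'E'
from h import *
p=np.array([*(PC+U*.022),.1215])
arm.movel(np.r_[arm.sense()['eef_pos'][:2],.1212],v=.02)
arm.movel(p,v=.04); print(F(),spos()); tilt(0)
for h in (.003,.006):
    arm.movel(p+[0,0,h],v=.015); print(h,F(12),arm.sense()['moment']); tilt(h)
E
python3 f.py
```

```text
[ 1.34395697  0.78484442 -0.91200681] 0.022092822998621493
[('wrist', 24030, 176, 'sx 0.0009 sy -0.0048 z0 0.0792'), ('scene', 892, 176, 'sx 0.0000 sy 0.0031 z0 0.0773'), ('side', 619, 176, 'sx -0.0012 sy -0.0060 z0 0.0798')] t 19.875
0.003 [-0.35720245 -0.18743937 -7.4032227 ] [ 0.03284097  0.01848911 -0.0342501 ]
[('wrist', 23967, 176, 'sx 0.0221 sy -0.0044 z0 0.0814'), ('scene', 899, 175, 'sx 0.0200 sy -0.0015 z0 0.0796'), ('side', 593, 175, 'sx 0.0224 sy -0.0017 z0 0.0822')] t 20.775
0.006 [-0.21661737  0.08965382 -7.37674049] [ 0.02621643 -0.11085183 -0.01345434]
[('wrist', 23967, 176, 'sx 0.0168 sy -0.0046 z0 0.0847'), ('scene', 906, 176, 'sx 0.0164 sy 0.0005 z0 0.0829'), ('side', 604, 175, 'sx 0.0130 sy -0.0122 z0 0.0853')] t 21.675
```

```bash
cat > g.py <<'E'
from h import *
p=np.array([*(PC+U*.022),.1215])
for h in (.012,.018,.026,.04):
    arm.movel(p+[0,0,h],v=.02); print(h,F(4).round(2)); tilt(h,('wrist',))
arm.sleep(.2); tilt(.04)
E
python3 g.py
```

```text
0.012 [ 0.07 -0.15 -7.36]
[('wrist', 24020, 176, 'sx 0.0150 sy -0.0051 z0 0.0908')] t 22.3083
0.018 [-0.08 -0.05 -7.12]
[('wrist', 23950, 176, 'sx 0.0185 sy -0.0040 z0 0.0967')] t 22.9417
0.026 [ 0.74  0.3  -7.26]
[('wrist', 23849, 176, 'sx 0.0408 sy -0.0052 z0 0.1041')] t 23.675
0.04 [-0.36 -0.09 -7.46]
[('wrist', 23611, 176, 'sx 0.0687 sy -0.0049 z0 0.1174')] t 24.7083
[('wrist', 23605, 176, 'sx 0.0757 sy -0.0049 z0 0.1174'), ('scene', 959, 176, 'sx 0.0729 sy 0.0003 z0 0.1155'), ('side', 665, 173, 'sx 0.0692 sy -0.0119 z0 0.1181')] t 25.0583
```

```bash
cat > i.py <<'E'
from h import *
import h
tilt(.04,('wrist',))
Um=np.array([np.cos(MY),np.sin(MY)]); g=MC+Um*.022
p0=np.array(arm.sense()['eef_pos']); p1=np.r_[g,.1715]; N=3
for i in range(1):
    arm.movel(p1,v=.055,ori=ori(MY))
h.PC=MC; h.U=Um; h.V=np.array([-Um[1],Um[0]])
print(arm.sense()['eef_pos'],p1,F(4)); tilt(.05)
im,_=arm.snapshot('scene'); cv2.imwrite('pics/i.png',cv2.cvtColor(im,cv2.COLOR_RGB2BGR))
E
python3 i.py
```

```text
[('wrist', 23628, 176, 'sx 0.0680 sy -0.0046 z0 0.1176')] t 25.1083
[ 0.55088401 -0.30347047  0.17151896] [ 0.5508542  -0.30352862  0.1715    ] [-0.28410808 -0.17798722 -6.95471854]
[('wrist', 23721, 176, 'sx 0.0706 sy -0.0047 z0 0.1275'), ('scene', 2181, 176, 'sx 0.0704 sy 0.0067 z0 0.1270'), ('side', 139, 92, 'sx 0.0711 sy -0.0213 z0 0.1292')] t 31.5333
```

View pics/i.png

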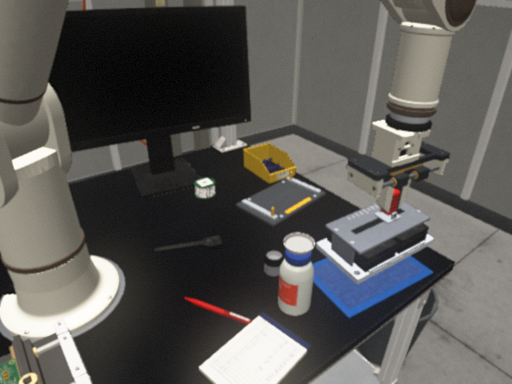

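The plate hangs above the mat (around px 375,240) with a steady tilt of 0.07 rad, and the bystanders are untouched. Next I'll lower it slowly.

```bash
cat > j.py <<'E'
from h import *
import h
Um=np.array([np.cos(MY),np.sin(MY)]); g=MC+Um*.022
h.PC=MC; h.U=Um; h.V=np.array([-Um[1],Um[0]])
for z in (.122,.116,.112,.109,.1078):
    arm.movel(np.r_[g,z],v=.03 if z>.12 else .012); print(z,F(4).round(2)); tilt(z-.1215,('wrist',))
tilt(-.014)
E
python3 j.py
```

```text
0.122 [-0.01 -0.31 -7.21]
[('wrist', 23744, 176, 'sx 0.0722 sy -0.0049 z0 0.0781')] t 33.5667
0.116 [ 0.43  0.02 -7.14]
[('wrist', 23777, 176, 'sx 0.0690 sy -0.0042 z0 0.0721')] t 34.4
0.112 [-0.09 -0.09 -6.98]
[('wrist', 23930, 176, 'sx 0.0372 sy -0.0045 z0 0.0688')] t 35.0667
0.109 [ 0.23 -0.2  -6.84]
[('wrist', 24060, 176, 'sx 0.0122 sy -0.0042 z0 0.0663')] t 35.65
0.1078 [-0.02  0.24 -6.88]
[('wrist', 24129, 176, 'sx 0.0024 sy -0.0047 z0 0.0652')] t 36.0833
[('wrist', 24118, 176, 'sx 0.0024 sy -0.0042 z0 0.0652'), ('scene', 2023, 176, 'sx 0.0005 sy 0.0101 z0 0.0645'), ('side', 142, 110, 'sx 0.0059 sy -0.0076 z0 0.0663')] t 36.2333
```

```bash
cat > k.py <<'E'
from h import *
Um=np.array([np.cos(MY),np.sin(MY)]); g=MC+Um*.022
z=.1078
while z>.1055:
    z-=.0004; arm.movel(np.r_[g,z],v=.01); f=F(5)[2]; print(round(z,4),f.round(2))
    if f>-1: break
arm.open(); p=np.array(arm.sense()['eef_pos'])
arm.movel(np.r_[g,.17],v=.08); arm.movel(np.r_[g,.27],v=.15)
c,E=cam('wrist'); im,d=arm.snapshot('wrist')
def rect(t,zz,tol,n='wrist'):
    k=arm.outline_of(n,t)
    if not k: print(t,'none');return
    P=regcloud(c,E,k[0]['region'],d);Q=P[abs(P[:,2]-zz)<tol]; print(t,k[0]['p'],len(Q),cv2.minAreaRect((Q[:,:2]*1000).astype(np.float32)) if len(Q)>5 else '',np.median(Q[:,2]))
rect('plate',.065,.006); rect('mat',.004,.005)
cv2.imwrite('pics/k.png',cv2.cvtColor(im,cv2.COLOR_RGB2BGR))
c,E=cam('scene'); im,d=arm.snapshot('scene')
rect('plate',.065,.006,'scene'); rect('mat',.004,.005,'scene')
s=arm.sense(); print(s['time_s'],s['finger_gap'])
E
python3 k.py
```

```text
0.1074 -5.01
0.107 0.37
plate 0.91 14020 ((527.6947631835938, -299.5984802246094), (96.01071166992188, 185.0070037841797), 83.37398529052734) 0.06498458084099049
mat 0.66 4388 ((525.2515258789062, -302.1236267089844), (153.0168914794922, 239.722412109375), 83.43596649169922) 0.003939141234290733
plate 0.85 2596 ((527.8939819335938, -301.9496765136719), (96.8573989868164, 185.3600311279297), 83.18212890625) 0.0642758860936481
mat 0.58 1176 ((522.5006103515625, -318.2928161621094), (120.71809387207031, 233.74578857421875), 82.84952545166016) 0.0032249451176109
40.3167 0.0920240467888811
```

View pics/k.png

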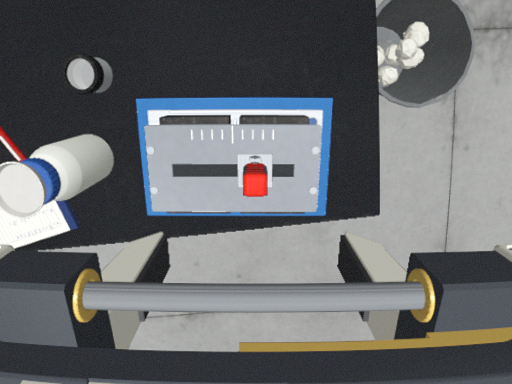

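The plate lies centred on the mat (px 235,165), about 3 mm off and aligned. The gripper is clear, so I'll hand the job in.

```bash
python3 -c "
from cell import arm
print(arm.close_job())"
```

```text
the job is handed in; nothing more can be done
None
```

The plate is flat on the blue mat, about 3 mm off centre and aligned lengthwise, and the job is handed in at about 40 s with no verdict returned; the largest tilt I measured was 0.076 rad (limit 0.12), because the grip was about 3 mm off the balance point.

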